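Set the foot of the bench stand to a gauge blade

ROBOT

A 6-joint arm with a two-finger parallel gripper is mounted at the origin on the work surface. World frame = base frame: x ahead of the robot, y to its left, z up, the work surface at z = 0. Lengths are in m, angles in rad, forces in N, time in s.
With the tool pointing down it reaches from about 0.325 to 0.875 m from the base axis. Payload 4.4 kg.
Tool frame: the origin (TCP) lies midway between the tips of the shut fingers; the grasp point (between the pads) lies 19 mm behind it; z points along the fingers, y is the line along which they close (so a half turn about z gives the same grasp; the last joint's range is limited). The gripper opens to 85 mm and grips with 20 to 120 N. Pads are 22 mm wide; open, the fingers measure 114 mm over their backs; the gripper's body (76 mm by 85 mm) begins 54 mm behind the grasp point. The pads swing forward as they close: fully open they stand 13 mm farther back than shut.
Start: joints at [1.141, 0.207, 1.542, -0, 1.393, -0.15], TCP at [0.159, 0.553, 0.231] pointing down, gripper open.
Joint ranges: [-2.73, 2.73], [-0.86, 2.22], [0.23, 2.46], [-1.11, 4.25], [0.08, 2.63], [-2.82, 2.82]. Speed limits (rad/s): [2.79, 2.79, 3.14, 3.14, 3.14, 3.14].

INTERFACE

Orientations are given as [roll, pitch, yaw] about the fixed x, y, z axes, in that order (R = Rz(yaw) Ry(pitch) Rx(roll)).
In Python, from plant import robot, eyes, close_job gives the robot as it stands. The module is installed in compiled form; this text tells all that it offers.
- The arm moves only by the shell command python3 -m creep 'ROWS' [FORCE]. ROWS is JSON, a list of rows, each an object of numbers: "fingers": the opening, from -1 (shut) to 1 (fully open); "dx", "dy", "dz": the shift along the tool's x, y, z in cm; "yaw": the turn about the tool's z in degrees. In form: [{"fingers": .., "dx": .., "dy": .., "dz": .., "yaw": ..}, ...]. A call has 1 to 12 rows; each row shifts and turns the commanded pose from where the row before left it, along the tool's axes as they then stand; what a row does not reach is not made up. A row lasts 1/12 s, in which the tool goes at most 41.7 mm and 7.16 degrees, less where a joint would pass 70% of its speed; a pose out of reach is approached as far as the arm can. A call with a gripper value outside its range is refused whole. The fingers move at their own pace and stop on an object; FORCE is the grip in N (left out, the last holds). Time passes only in rows, so rows that do not move let the fingers close. It gives the time, the measured TCP pose, the force, the opening and the grip force at its end, in the units of the state.
- robot.read_state(): the state, without advancing time (a new reading comes with each control period).
- eyes.snapshot(name): name is "scene" or "top" or "wrist"; returns a dict with "frame" (480x640x3 uint8, red, green, blue), "depth" (480x640 float32, m along the optical axis (not along the pixel's ray), 0 where there is no reading), "fx", "fy", "cx", "cy" (pixels), "world_from_camera" (4x4, takes a point from camera to world coordinates). Camera axes: x right, y down, z forward; pixel columns grow to the right and rows downward; lengths in m; the calibration is good to about 2 mm. A picture is of the moment at which its call begins.
- close_job(): hands the job in; it is judged then, once.
The state is a dict: "time": time; "joint_pos": joint angles; "joint_velocities": joint speeds; "tau": joint torques, N m; "tcp_pos": TCP position; "ee_rot": TCP orientation; "wrist_force": force on the tool from outside, world axes, zero at the start; "moment": the same for the moment, N m; "gripper_width": finger opening in m; "finger_force": force on a finger pad.
Only numpy, scipy, OpenCV 4.12 (cv2) and the standard library are available. Lean on these libraries where they do the work, as an engineer would, in place of code of your own. Each camera call takes 0.05 s, during which the arm holds its last target. There are 200 camera calls.

TASK

Set the foot of the blue setting stand to the yellow-handled gauge: slide the gauge's blade flat along the stand's guide, under the raised orange foot, until the red line on the blade is level with the foot's front edge. Then press the foot down by its black knob until it rests on the blade, and leave the gauge there, flat in the guide with its red line still at the edge. Leave the other gauges and everything else on the bench where they are.

Things in the scene. Friction and masses are not known exactly. Their poses are not given: they have to be found in the camera images.
- gauge_yellow: Gauge with a yellow grip: flat aluminium blade 170 x 30 x 8 mm thick, lying flat, about 0.16 kg. Origin: centre of the blade's underside; x along the blade (free tip at +85 mm), y across, z up. Grip: upright block 40 (x) x 20 (y) x 45 mm (z) on the blade, centred at x = -55. Look-alikes with blue and green grips lie beside it; the three swap places.
- grip (a point): Point on the upright centre line of the yellow grip, 35 mm above the blade's underside (27 mm above the blade's top, 18 mm below the grip's top); axes as the yellow gauge.
- red_line (a point): Middle of the red line, 4 mm wide, that crosses the yellow gauge's blade, on its top face: at x = +25 mm of the gauge, 60 mm behind the tip, 80 mm ahead of the grip's centre, 8 mm above the underside; axes as the gauge.
- stand: Setting stand, fixed to the bench: blue bed plate 260 (x) x 90 (y) x 20 mm thick, with two guide rails and a steel column 30 x 36 mm from x = 90 to 120, 150 mm above the bed (14 mm high shoe at its base, 60 mm wide, from x = 90). Origin: middle of the bed's underside, straight below the foot's front edge; x is the direction in which the blade goes in; z up.
- mouth (a point): On the bed's top (20 mm above the bench), midway between the rails, below the orange foot's front edge; axes as the stand. The red line belongs at x = 0 here; nothing stops the blade there, it can go 30 mm too far. Steel rails 7 mm high, 35 mm apart inside, run from x = -5 to +80; lead-ins in front flare to about 44 mm apart at x = -28.
- foot (a joint): Gap between foot's underside and bed, m (0 to 0.030; starts at 0.017 to 0.025). The foot is an orange block 60 x 30 x 26 mm over the guide, x = 0 to +60 of the stand; its 52 mm wide carriage above reaches from x = +20 back round the column. It slides vertically: about 5 N pushes it down, 14 N lifts it, it stays where left. On the yellow blade it rests at 0.008.
- knob_top (a point): Centre of the flat top of the black push knob (38 mm across, 14 mm high) on the foot's carriage, 30 mm behind the foot's front edge, 106 mm above the foot's underside; moves with the foot.
- gauge_blue: Gauge of the same shape with a blue grip and a 5 mm thick blade (170 x 30 mm). Origin and axes as the yellow gauge. Not to be moved.
- gauge_green: Gauge of the same shape with a green grip and a 12 mm thick blade (170 x 30 mm). Origin and axes as the yellow gauge. Not to be moved.
- oil: Amber oil bottle, 60 mm across, 150 mm high; origin under its centre. Not to be moved.
- grease: Red grease tin, 84 mm across, 85 mm high; origin under its centre. Not to be moved.
- cassette: Dark stepped sprocket cassette, 116 mm across, 32 mm high; origin under its centre. Not to be moved.
- rotor: Flat steel brake disc ring, 160 mm across, 4 mm thick; origin under its centre. Not to be moved.
- driver: Red-handled screwdriver, 200 mm long, lying along its x. Not to be moved.
Mind the look-alikes: they are no part of the job. Leave any pink or purple look-alike of the gauge_yellow alone.

How it is judged:
By the outcome, as a careful person would: the job done as asked, in the order asked, and still so for the second after the job is handed in, with the robot touching nothing.
It also fails if it takes over 51 s, if anything falls off the work surface, if the arm or the gripper's body presses on something with over 40 N, if the wrist force passes 120 N, or if a joint passes its speed limit or range.

## Working session

There is one attempt and no reset: what is moved stays moved. The work goes in short steps, Python scripts to look and compute and a shell command to move; the robot and the scene stay as the last step left them, time stands still between calls to the robot, and variables do not carry over. Pictures are saved under pics/ and viewed, at most 10 in all, crops included, and the job is handed in when it is done.

```bash
mkdir -p pics
cat > h.py <<'E'
import numpy as np, cv2
from plant import robot, eyes
def snap(n, save=None):
    s=eyes.snapshot(n)
    if save: cv2.imwrite(save, cv2.cvtColor(s['frame'],cv2.COLOR_RGB2BGR))
    return s
def ray(s,u,v,z):
    T=np.array(s['world_from_camera']); d=T[:3,:3]@[(u-s['cx'])/s['fx'],(v-s['cy'])/s['fy'],1]
    return T[:3,3]+d*(z-T[2,3])/d[2]
def pts(s):
    T=np.array(s['world_from_camera']); v,u=np.mgrid[:480,:640]; d=s['depth']
    P=np.stack([(u-s['cx'])/s['fx']*d,(v-s['cy'])/s['fy']*d,d],-1)
    return P@T[:3,:3].T+T[:3,3]
E
python3 - <<'E'
from h import *
a=snap('top','pics/top1.png'); b=snap('scene','pics/scene1.png')
print(robot.read_state()); print(a['world_from_camera'],b['world_from_camera'])
E
```

```text
{'time': 0.1, 'joint_pos': array([ 1.14052870e+00,  2.07371486e-01,  1.54284935e+00,  1.57634949e-05,
        1.39349297e+00, -1.50488756e-01]), 'joint_velocities': array([-0.00131955,  0.00064491, -0.00351831,  0.0006298 , -0.00065955,
        0.00196996]), 'tau': array([-1.33732075e-03, -3.84086037e+01, -2.92550308e+01, -4.15083168e-04,
        4.84244636e-03, -1.83414892e-05]), 'tcp_pos': array([0.15848769, 0.55200035, 0.23020289]), 'ee_rot': array([-3.13949781e+00, -3.33339691e-04,  2.86181064e+00]), 'wrist_force': array([-0.45480013, -0.22781289,  0.63899335]), 'moment': array([ 0.00424677, -0.01920531,  0.04316207]), 'finger_force': 0.0, 'gripper_width': 0.08504955487289477}
[[ 2.12164885e-02 -9.93839474e-01  1.08779408e-01  4.45828189e-01]
 [-9.99772061e-01 -2.13500112e-02 -6.28015525e-05 -1.33840227e-02]
 [ 2.38485624e-03 -1.08753280e-01 -9.94065912e-01  1.18614771e+00]
 [ 0.00000000e+00  0.00000000e+00  0.00000000e+00  1.00000000e+00]] [[ 0.77237751  0.53291402 -0.3455946   1.14784675]
 [ 0.63512986 -0.65362454  0.41156411 -0.71264186]
 [-0.00656083 -0.53738031 -0.8433145   1.56577037]
 [ 0.          0.          0.          1.        ]]
```

View pics/top1.png

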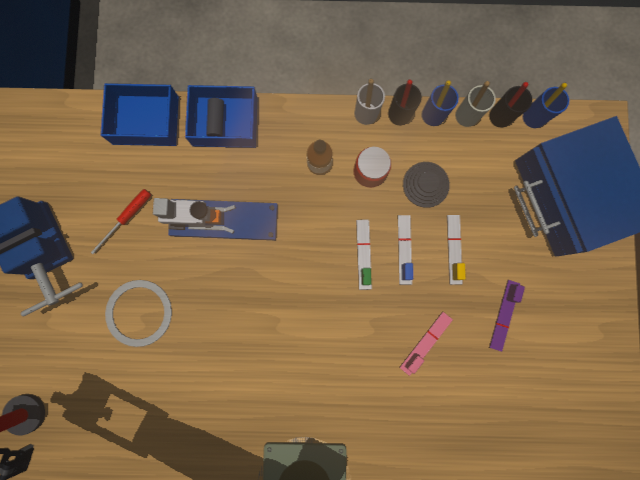

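View pics/scene1.png

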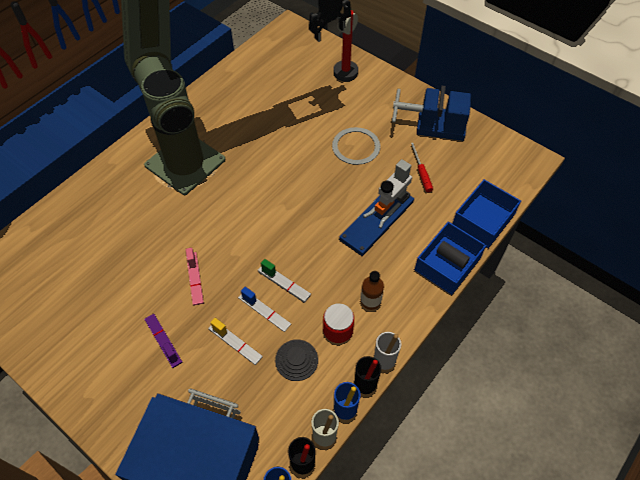

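Top view: there are five candidates: green (366,255), blue (406,250), yellow (456,250), purple (507,315) and pink (427,343). The one with the yellow grip (460,271) and white blade fits the description. The stand is at (222,218), with its column to the left, so the blade goes in towards the image left (+y).

Run:
```python
from h import *
s=snap('top'); f=s['frame']; P=pts(s); hsv=cv2.cvtColor(f,cv2.COLOR_RGB2HSV)
print(s['fx'])
cv2.imwrite('pics/crop1.png',np.hstack([cv2.resize(cv2.cvtColor(f[y:y+100,x:x+130],cv2.COLOR_RGB2BGR),None,fx=3,fy=3,interpolation=cv2.INTER_CUBIC) for x,y in((400,200),(150,180))]))
def near(m,u0,v0,u1,v1):
    k=np.zeros(m.shape,bool);k[v0:v1,u0:u1]=True; return m&k
H,S,V=[hsv[...,i].astype(int) for i in range(3)]
y=near((H>18)&(H<35)&(S>180)&(V>150),445,255,475,285)
print('yellow',y.sum(),np.argwhere(y).mean(0)[::-1],np.median(P[y],0))
w=near((S<60)&(V>120),440,205,470,290); v,u=np.nonzero(w)
q=np.array([ray(s,a,b,.008)[:2] for a,b in zip(u,v)])
r=cv2.minAreaRect(q.astype(np.float32)*1000);print('blade',r,np.median(P[w],0)[2]);
r_=near(((H<8)|(H>172))&(S>120)&(V>80),445,225,470,255);c=np.argwhere(r_).mean(0)[::-1];print('red',r_.sum(),c,ray(s,*c,.008))
l=cv2.fitLine(q.astype(np.float32),cv2.DIST_L2,0,.01,.01).ravel();print('axis',l,np.degrees(np.arctan2(l[1],l[0])))
b=near((H>105)&(H<130)&(S>100),160,190,285,245);v,u=np.nonzero(b)
q=np.array([ray(s,a,c,.02)[:2] for a,c in zip(u,v)]);r=cv2.minAreaRect(q.astype(np.float32)*1000);print('bed',r,cv2.boxPoints(r))
o=near((H>4)&(H<18)&(S>190)&(V>120),200,205,235,228);print('orange',o.sum(),np.argwhere(o).mean(0)[::-1],np.median(P[o],0),P[o].min(0),P[o].max(0))
k=near(P[...,2]>.115,150,190,285,245);print('high',[(P[v,u].round(3),u,v) for u,v in((199,210),(205,210),(165,207))])
```

```text
486.2881405430363
yellow 137 [460.87591241 271.01459854] [ 0.50355343 -0.35565131  0.05231145]
blade ((558.65087890625, -353.3772277832031), (168.60763549804688, 30.34417724609375), 1.8304463624954224) 0.007652984523581763
red 22 [454.81818182 238.59090909] [ 0.58462228 -0.35479634  0.008     ]
axis [ 9.9999988e-01  5.2049529e-04  5.7051438e-01 -3.5206416e-01] 0.029822182
bed ((582.7161865234375, 246.06072998046875), (14.752124786376953, 185.67649841308594), 0.4526643455028534) [[574.6069  338.8378 ]
 [576.0738  153.1671 ]
 [590.8255  153.28366]
 [589.3586  338.95435]]<stdin>:17: RuntimeWarning: Mean of empty slice.
  ret = um.true_divide(
  return _methods._mean(a, axis=axis, dtype=dtype,
Traceback (most recent call last):
ValueError: zero-size array to reduction operation minimum which has no identity
```

View pics/crop1.png

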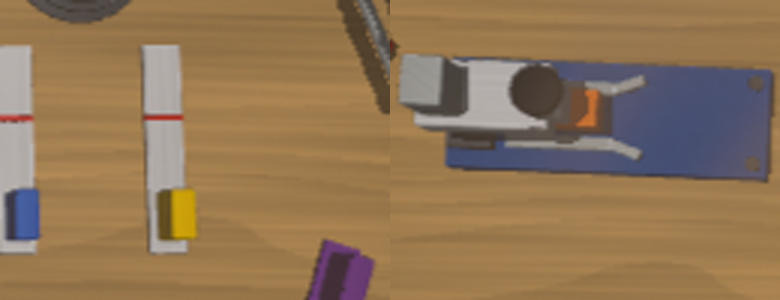

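The crop confirms it: yellow grip at crop (180,213), on the rightmost white blade, with a red line at (163,117). The stand's front bed corners are at full-image (277,203) and (276,240), and the lower-left corner is at (169,236). The lead-ins flare to the right.

Run:
```python
from h import *
s=snap('top'); f=s['frame']; P=pts(s); hsv=cv2.cvtColor(f,cv2.COLOR_RGB2HSV)
c=[ray(s,u,v,.02)[:2] for u,v in((277.3,203.3),(276,240),(169,235.7))]
ax=(c[2]-c[1])/np.linalg.norm(c[2]-c[1]); m=(c[0]+c[1])/2
print('corners',c,'yaw',np.degrees(np.arctan2(ax[1],ax[0])),'len',np.linalg.norm(c[2]-c[1]),np.linalg.norm(c[0]-c[1]),'origin',m+.13*ax)
for n,u,v in(('knob',199,210),('knob',200,208),('col',166,206),('orange',218,216),('gripY',461,270)): print(n,P[v,u].round(3),hsv[v,u])
# blade edges per row
q=[]
for v in range(219,262,2):
    w=np.nonzero((hsv[v,440:468,1]<70)&(hsv[v,440:468,2]>110))[0]+440
    if len(w)>8 and v not in(237,238,239,240): q.append(ray(s,w.mean(),v,.008)[:2])
l=cv2.fitLine(np.array(q,np.float32),cv2.DIST_HUBER,0,.001,.001).ravel();print('gauge',l,np.degrees(np.arctan2(l[1],l[0])))
```

```text
corners [array([0.66031956, 0.07969686]), array([0.57051675, 0.08017277]), array([0.57540517, 0.33854282])] yaw 88.91608013163123 len 0.2584162955134636 0.08980407332599229 origin [0.61787734 0.20991155]
knob [0.619 0.239 0.145] [13 73 73]
knob [0.623 0.236 0.147] [12 70 73]
col [0.622 0.303 0.17 ] [ 19  15 139]
orange [0.619 0.213 0.066] [ 12 168 153]
gripY [ 0.506 -0.355  0.055] [ 23 242 203]
gauge [ 0.9995671   0.02942141  0.57732105 -0.3534547 ] 1.6859658
```

```bash
python3 -m creep '[{"fingers":1,"dx":-2.8,"dy":-2.5},{"dx":-2.8,"dy":-2.5},{"dx":-2.8,"dy":-2.5},{"dx":-2.8,"dy":-2.5},{"dx":-2.8,"dy":-2.5},{"dx":-2.8,"dy":-2.5},{"dx":-2.8,"dy":-2.5},{"dx":-2.8,"dy":-2.5},{"dx":-2.8,"dy":-2.5},{"dx":-2.8,"dy":-2.5},{"dx":-2.8,"dy":-2.5},{"dx":-2.8,"dy":-2.5}]'
python3 -m creep '[{"yaw":7},{"yaw":7},{"yaw":7},{"yaw":7},{"yaw":7},{"yaw":7},{"yaw":7},{"yaw":7},{"yaw":7},{"yaw":7},{"yaw":7},{"yaw":7}]'
python3 -m creep '[{"yaw":7},{"yaw":7},{"yaw":7},{"yaw":7},{"yaw":7},{"yaw":7},{"yaw":7},{"yaw":7},{"yaw":7},{"yaw":7},{"yaw":7},{"yaw":1.3}]'
```

```text
validation failed for argument at $[0]...
validation failed for argument at $[0]...
validation failed for argument at $[0]...
```

```bash
python3 -m creep '[{"fingers":1,"dx":-2.8,"dy":-2.5,"dz":0,"yaw":0},{"fingers":1,"dx":-2.8,"dy":-2.5,"dz":0,"yaw":0},{"fingers":1,"dx":-2.8,"dy":-2.5,"dz":0,"yaw":0},{"fingers":1,"dx":-2.8,"dy":-2.5,"dz":0,"yaw":0},{"fingers":1,"dx":-2.8,"dy":-2.5,"dz":0,"yaw":0},{"fingers":1,"dx":-2.8,"dy":-2.5,"dz":0,"yaw":0},{"fingers":1,"dx":-2.8,"dy":-2.5,"dz":0,"yaw":0},{"fingers":1,"dx":-2.8,"dy":-2.5,"dz":0,"yaw":0},{"fingers":1,"dx":-2.8,"dy":-2.5,"dz":0,"yaw":0},{"fingers":1,"dx":-2.8,"dy":-2.5,"dz":0,"yaw":0},{"fingers":1,"dx":-2.8,"dy":-2.5,"dz":0,"yaw":0},{"fingers":1,"dx":-2.8,"dy":-2.5,"dz":0,"yaw":0}]'
```

```text
time: 1.2
tcp_pos: [0.3994, 0.1698, 0.2314]
ee_rot: [3.141, 0.0, 2.862]
wrist_force: [1.2, 0.6, 0.7]
gripper_width: 0.0856
finger_force: 0.0
```

```bash
python3 -m creep '[{"fingers":1,"dx":0,"dy":0,"dz":0,"yaw":7},{"fingers":1,"dx":0,"dy":0,"dz":0,"yaw":7},{"fingers":1,"dx":0,"dy":0,"dz":0,"yaw":7},{"fingers":1,"dx":0,"dy":0,"dz":0,"yaw":7},{"fingers":1,"dx":0,"dy":0,"dz":0,"yaw":7},{"fingers":1,"dx":0,"dy":0,"dz":0,"yaw":7},{"fingers":1,"dx":0,"dy":0,"dz":0,"yaw":7},{"fingers":1,"dx":0,"dy":0,"dz":0,"yaw":7},{"fingers":1,"dx":0,"dy":0,"dz":0,"yaw":7},{"fingers":1,"dx":0,"dy":0,"dz":0,"yaw":7},{"fingers":1,"dx":0,"dy":0,"dz":0,"yaw":7},{"fingers":1,"dx":0,"dy":0,"dz":0,"yaw":7}]'
python3 -m creep '[{"fingers":1,"dx":0,"dy":0,"dz":0,"yaw":7},{"fingers":1,"dx":0,"dy":0,"dz":0,"yaw":7},{"fingers":1,"dx":0,"dy":0,"dz":0,"yaw":7},{"fingers":1,"dx":0,"dy":0,"dz":0,"yaw":7},{"fingers":1,"dx":0,"dy":0,"dz":0,"yaw":7},{"fingers":1,"dx":0,"dy":0,"dz":0,"yaw":7},{"fingers":1,"dx":0,"dy":0,"dz":0,"yaw":7},{"fingers":1,"dx":0,"dy":0,"dz":0,"yaw":7},{"fingers":1,"dx":0,"dy":0,"dz":0,"yaw":7},{"fingers":1,"dx":0,"dy":0,"dz":0,"yaw":7},{"fingers":1,"dx":0,"dy":0,"dz":0,"yaw":7},{"fingers":1,"dx":0,"dy":0,"dz":0,"yaw":1.3}]'
```

```text
time: 2.2
tcp_pos: [0.3987, 0.1715, 0.2311]
ee_rot: [-3.141, 0.0, 1.39]
wrist_force: [0.3, -0.3, -0.1]
gripper_width: 0.0852
finger_force: 0.0
time: 3.2
tcp_pos: [0.3987, 0.1715, 0.2311]
ee_rot: [3.142, 0.0, 0.026]
wrist_force: [-0.5, 0.1, -0.4]
gripper_width: 0.0854
finger_force: 0.0
```

```bash
python3 -m creep '[{"fingers":1,"dx":0.6,"dy":3.6,"dz":0,"yaw":0},{"fingers":1,"dx":0.6,"dy":3.6,"dz":0,"yaw":0},{"fingers":1,"dx":0.6,"dy":3.6,"dz":0,"yaw":0},{"fingers":1,"dx":0.6,"dy":3.6,"dz":0,"yaw":0},{"fingers":1,"dx":0.6,"dy":3.6,"dz":0,"yaw":0},{"fingers":1,"dx":0.6,"dy":3.6,"dz":0,"yaw":0},{"fingers":1,"dx":0.6,"dy":3.6,"dz":0,"yaw":0},{"fingers":1,"dx":0.6,"dy":3.6,"dz":0,"yaw":0},{"fingers":1,"dx":0.6,"dy":3.6,"dz":0,"yaw":0},{"fingers":1,"dx":0.6,"dy":3.6,"dz":0,"yaw":0},{"fingers":1,"dx":0.6,"dy":3.6,"dz":0,"yaw":0},{"fingers":1,"dx":0.6,"dy":3.6,"dz":0,"yaw":0}]'
python3 -m creep '[{"fingers":1,"dx":0.5,"dy":2.45,"dz":1,"yaw":0},{"fingers":1,"dx":0.5,"dy":2.45,"dz":1,"yaw":0},{"fingers":1,"dx":0.5,"dy":2.45,"dz":1,"yaw":0},{"fingers":1,"dx":0.5,"dy":2.45,"dz":1,"yaw":0},{"fingers":1,"dx":0,"dy":0,"dz":1,"yaw":0},{"fingers":1,"dx":0,"dy":0,"dz":0,"yaw":0},{"fingers":1,"dx":0,"dy":0,"dz":0,"yaw":0}]'
python3 - <<'E'
from h import *
s=snap('wrist','pics/w1.png'); print(s['fx'],s['world_from_camera'])
hsv=cv2.cvtColor(s['frame'],cv2.COLOR_RGB2HSV);P=pts(s)
y=(hsv[...,0]>18)&(hsv[...,0]<35)&(hsv[...,1]>180)&(hsv[...,2]>120)&(P[...,2]>.045)
print(y.sum(),P[y].mean(0),P[y].min(0),P[y].max(0)) if y.any() else 0
E
```

```text
time: 4.2
tcp_pos: [0.4833, -0.2601, 0.2311]
ee_rot: [-3.141, 0.0, 0.031]
wrist_force: [0.5, 0.2, 0.5]
gripper_width: 0.0853
finger_force: 0.0
time: 4.78
tcp_pos: [0.5055, -0.3545, 0.18]
ee_rot: [-3.139, 0.002, 0.03]
wrist_force: [0.0, -0.2, -0.1]
gripper_width: 0.0854
finger_force: 0.0
335.1709809071698 [[ 0.03132182 -0.94385561 -0.32887007  0.58901375]
 [-0.99950557 -0.03048297 -0.00770764 -0.3506398 ]
 [-0.00275004  0.32894889 -0.94434372  0.32218457]
 [ 0.          0.          0.          1.        ]]
349 [ 0.49969761 -0.35322693  0.05438348] [ 0.48378571 -0.36341086  0.04997352] [ 0.58901375 -0.34522327  0.32218457]
```

View pics/w1.png

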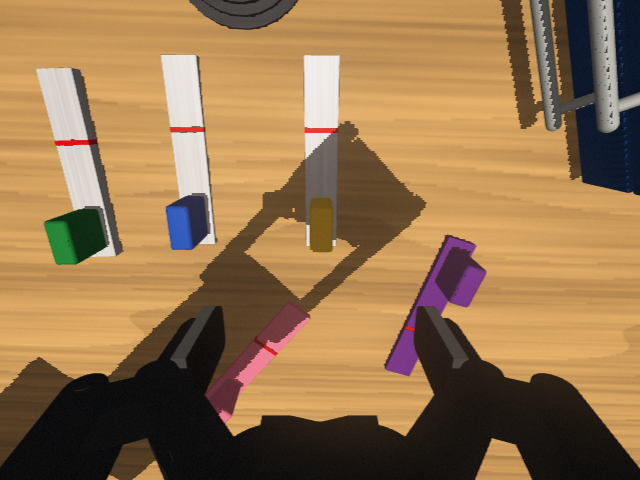

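Wrist view: the yellow grip is at (321,225), centred between the fingers at (200,335) and (440,335), with its blade running straight up to a red line at (321,130). Descending to grasp.

```bash
python3 -m creep '[{"fingers":1,"dx":-0.1,"dy":0,"dz":2,"yaw":0},{"fingers":1,"dx":0,"dy":0,"dz":2,"yaw":0},{"fingers":1,"dx":0,"dy":0,"dz":2,"yaw":0},{"fingers":1,"dx":0,"dy":0,"dz":2,"yaw":0},{"fingers":1,"dx":0,"dy":0,"dz":2,"yaw":0},{"fingers":1,"dx":0,"dy":0,"dz":2,"yaw":0},{"fingers":1,"dx":0,"dy":0,"dz":2,"yaw":0},{"fingers":1,"dx":0,"dy":0,"dz":2,"yaw":0},{"fingers":1,"dx":0,"dy":0,"dz":0,"yaw":0},{"fingers":1,"dx":0,"dy":0,"dz":0,"yaw":0}]' 40
python3 -m creep '[{"fingers":-1,"dx":0,"dy":0,"dz":0,"yaw":0},{"fingers":-1,"dx":0,"dy":0,"dz":0,"yaw":0},{"fingers":-1,"dx":0,"dy":0,"dz":0,"yaw":0},{"fingers":-1,"dx":0,"dy":0,"dz":0,"yaw":0},{"fingers":-1,"dx":0,"dy":0,"dz":0,"yaw":0},{"fingers":-1,"dx":0,"dy":0,"dz":0,"yaw":0},{"fingers":-1,"dx":0,"dy":0,"dz":0,"yaw":0},{"fingers":-1,"dx":0,"dy":0,"dz":0,"yaw":0},{"fingers":-1,"dx":0,"dy":0,"dz":0,"yaw":0},{"fingers":-1,"dx":0,"dy":0,"dz":0,"yaw":0}]' 60
```

```text
time: 5.67
tcp_pos: [0.505, -0.3542, 0.0212]
ee_rot: [-3.14, 0.001, 0.031]
wrist_force: [-0.3, 0.2, 0.6]
gripper_width: 0.0854
finger_force: 0.0
time: 6.5
tcp_pos: [0.5058, -0.3561, 0.0222]
ee_rot: [3.141, -0.001, 0.029]
wrist_force: [-0.8, 0.6, 6.6]
gripper_width: 0.0194
finger_force: 59.7
```

Held (19.4 mm between the pads). Lifting and turning the gauge toward the stand.

```bash
python3 -m creep '[{"fingers":-1,"dx":0,"dy":0,"dz":-1,"yaw":0},{"fingers":-1,"dx":0,"dy":0,"dz":-2,"yaw":0},{"fingers":-1,"dx":0,"dy":0,"dz":-3,"yaw":0},{"fingers":-1,"dx":0,"dy":0,"dz":-3,"yaw":0},{"fingers":-1,"dx":0,"dy":0,"dz":-1,"yaw":-7},{"fingers":-1,"dx":0,"dy":0,"dz":-1,"yaw":-7},{"fingers":-1,"dx":0,"dy":0,"dz":-1,"yaw":-7},{"fingers":-1,"dx":0,"dy":0,"dz":0,"yaw":-7},{"fingers":-1,"dx":0,"dy":0,"dz":0,"yaw":-7},{"fingers":-1,"dx":0,"dy":0,"dz":0,"yaw":-7},{"fingers":-1,"dx":0,"dy":0,"dz":0,"yaw":-7},{"fingers":-1,"dx":0,"dy":0,"dz":0,"yaw":-7}]'
python3 -m creep '[{"fingers":-1,"dx":0,"dy":0,"dz":0,"yaw":-7},{"fingers":-1,"dx":0,"dy":0,"dz":0,"yaw":-7},{"fingers":-1,"dx":0,"dy":0,"dz":0,"yaw":-7},{"fingers":-1,"dx":0,"dy":0,"dz":0,"yaw":-7},{"fingers":-1,"dx":0,"dy":0,"dz":0,"yaw":-3.3},{"fingers":-1,"dx":2,"dy":0.5,"dz":0,"yaw":0},{"fingers":-1,"dx":3,"dy":0.8,"dz":0,"yaw":0},{"fingers":-1,"dx":3,"dy":0.8,"dz":0,"yaw":0},{"fingers":-1,"dx":3,"dy":0.8,"dz":0,"yaw":0},{"fingers":-1,"dx":3,"dy":0.8,"dz":0,"yaw":0},{"fingers":-1,"dx":3,"dy":0.8,"dz":0,"yaw":0},{"fingers":-1,"dx":3,"dy":0.8,"dz":0,"yaw":0}]'
```

```text
time: 7.5
tcp_pos: [0.5046, -0.3551, 0.1406]
ee_rot: [-3.14, -0.0, 1.012]
wrist_force: [0.2, 0.8, -0.5]
gripper_width: 0.0189
finger_force: 58.9
time: 8.5
tcp_pos: [0.5613, -0.1549, 0.1407]
ee_rot: [-3.14, -0.001, 1.553]
wrist_force: [1.1, -0.2, -1.4]
gripper_width: 0.0193
finger_force: 58.9
```

```bash
python3 -m creep '[{"fingers":-1,"dx":2.6,"dy":0.7,"dz":0,"yaw":0},{"fingers":-1,"dx":2.6,"dy":0.7,"dz":0,"yaw":0},{"fingers":-1,"dx":2.6,"dy":0.7,"dz":0,"yaw":0},{"fingers":-1,"dx":2.6,"dy":0.7,"dz":0,"yaw":0},{"fingers":-1,"dx":2.6,"dy":0.7,"dz":0,"yaw":0},{"fingers":-1,"dx":2.6,"dy":0.7,"dz":0,"yaw":0},{"fingers":-1,"dx":2.6,"dy":0.7,"dz":1,"yaw":0},{"fingers":-1,"dx":0,"dy":0,"dz":2.5,"yaw":0},{"fingers":-1,"dx":0,"dy":0,"dz":2.5,"yaw":0},{"fingers":-1,"dx":0,"dy":0,"dz":0,"yaw":0},{"fingers":-1,"dx":0,"dy":0,"dz":0,"yaw":0}]'
python3 - <<'E'
from h import *
s=snap('wrist','pics/w2.png'); print(s['world_from_camera'])
E
```

```text
time: 9.42
tcp_pos: [0.6116, 0.0248, 0.079]
ee_rot: [-3.135, -0.0, 1.553]
wrist_force: [0.7, -0.1, 0.0]
gripper_width: 0.0193
finger_force: 58.9
[[ 0.99983839 -0.01346547 -0.01191071  0.61299164]
 [-0.01661225 -0.94528137 -0.32583304  0.11064808]
 [-0.00687147  0.32597825 -0.9453523   0.22139388]
 [ 0.          0.          0.          1.        ]]
```

View pics/w2.png

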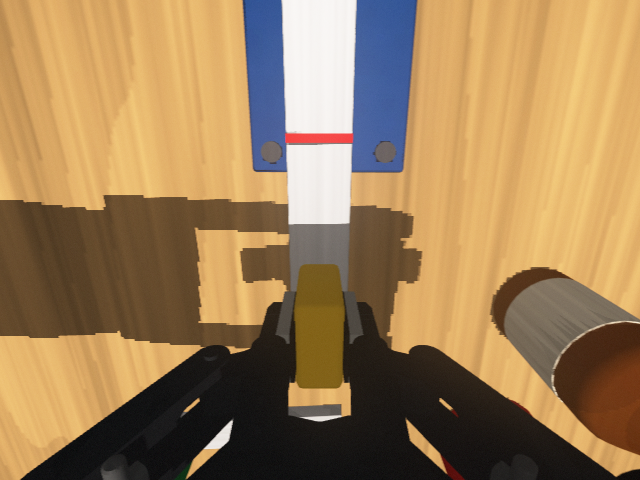

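Wrist view: the bed's edges are near columns 248 and 412, the blade is at columns 286-354, and the red line is at (319,138). The gauge sits level, roughly centred over the bed. The oil bottle at (590,370) is clear. Now measuring the offset of the blade axis from the bed axis.

```bash
cat > m.py <<'E'
from h import *
s=snap('wrist'); hsv=cv2.cvtColor(s['frame'],cv2.COLOR_RGB2HSV); tz=robot.read_state()['tcp_pos'][2]; zb=tz-.0222+.008
B=(hsv[...,0]>100)&(hsv[...,0]<130)&(hsv[...,1]>110)
W=(hsv[...,1]<45)&(hsv[...,2]>170)
def fit(p):
    p=np.array(p,np.float32); l=cv2.fitLine(p,cv2.DIST_HUBER,0,.001,.001).ravel(); d=l[:2]*np.sign(l[1]); return d,l[2:]
def edges(M,z,rows):
    L=[];R=[]
    for v in rows:
        u=np.nonzero(M[v,200:450])[0]+200
        L.append(ray(s,u.min()-.5,v,z)[:2]);R.append(ray(s,u.max()+.5,v,z)[:2])
    return fit(L),fit(R)
def rep(n,e):
    (d1,p1),(d2,p2)=e; d=(d1+d2)/2; d/=np.linalg.norm(d); m=(p1+p2)/2
    w=abs(np.cross(d,p2-p1)); print(n,'yaw',[np.degrees(np.arctan2(x[1],x[0])).round(2) for x in(d1,d2,d)],'mid',m,'w',w); return d,m
db,mb=rep('bed',edges(B,.02,range(10,120,4)))
dw,mw=rep('blade',edges(W,zb,range(10,120,4)))
n=np.array([db[1],-db[0]])
for D in(.0,.08,.14): print('blade axis right of bed axis mm at grip+',D, ((mw+dw*(((0.0248+D)-mw[1])/dw[1])-mb)@n*1000).round(2))
v,u=np.nonzero(((hsv[...,0]<6)|(hsv[...,0]>174))&(hsv[...,1]>150)&(hsv[...,2]>150)&(np.arange(480)[:,None]<250)&(abs(np.arange(640)-320)<60)); print('red',ray(s,u.mean(),v.mean(),zb))
v,u=np.nonzero(B&(np.arange(480)[:,None]>140)); print('front y',ray(s,330,v.max()+.5,.02))
E
python3 m.py 2>/dev/null
```

```text
bed yaw [np.float32(88.9), np.float32(88.57), np.float32(88.74)] mid [0.6172232  0.14069729] w 0.08809899
blade yaw [np.float32(88.99), np.float32(88.98), np.float32(88.99)] mid [0.6142597  0.13643691] w 0.029578052
blade axis right of bed axis mm at grip+ 0.0 -2.38
blade axis right of bed axis mm at grip+ 0.08 -2.73
blade axis right of bed axis mm at grip+ 0.14 -2.99
red [0.61382585 0.10433065 0.06818729]
front y [ 0.6183723  -0.16704356  0.02      ]
```

```bash
python3 -m creep '[{"fingers":-1,"dx":0,"dy":0.27,"dz":1,"yaw":0.2},{"fingers":-1,"dx":0,"dy":0,"dz":1,"yaw":0},{"fingers":-1,"dx":0,"dy":0,"dz":0.8,"yaw":0},{"fingers":-1,"dx":0,"dy":0,"dz":0.5,"yaw":0},{"fingers":-1,"dx":0,"dy":0,"dz":0.2,"yaw":0},{"fingers":-1,"dx":0,"dy":0,"dz":0,"yaw":0},{"fingers":-1,"dx":0,"dy":0,"dz":0,"yaw":0},{"fingers":-1,"dx":0,"dy":0,"dz":0,"yaw":0}]'
python3 m.py 2>/dev/null; python3 -c "
from plant import robot;s=robot.read_state();print(s['tcp_pos'],s['wrist_force'],s['time'])"
```

```text
time: 10.18
tcp_pos: [0.6172, 0.0244, 0.0467]
ee_rot: [3.141, 0.0, 1.549]
wrist_force: [-0.2, -0.2, -2.7]
gripper_width: 0.0192
finger_force: 59.1
bed yaw [np.float32(89.02), np.float32(88.78), np.float32(88.9)] mid [0.6169535  0.13547733] w 0.088001154
blade yaw [np.float32(88.79), np.float32(88.9), np.float32(88.85)] mid [0.61828595 0.13532639] w 0.029825125
blade axis right of bed axis mm at grip+ 0.0 1.23
blade axis right of bed axis mm at grip+ 0.08 1.31
blade axis right of bed axis mm at grip+ 0.14 1.36
red [0.61781492 0.10431972 0.03260555]
front y [0.62295205 0.0837492  0.02      ]
[0.61733651 0.02440165 0.04680555] [ 0.4273096  -0.03822323 -1.03591782] 10.2333
```

```bash
python3 -m creep '[{"fingers":-1,"dx":0,"dy":-0.13,"dz":0.2,"yaw":0},{"fingers":-1,"dx":0,"dy":0,"dz":0.2,"yaw":0},{"fingers":-1,"dx":0,"dy":0,"dz":0,"yaw":0},{"fingers":-1,"dx":0,"dy":0,"dz":0,"yaw":0}]'
python3 m.py 2>/dev/null; python3 -c "
from plant import robot;s=robot.read_state();print(s['tcp_pos'],s['wrist_force'],s['time'])"
```

```text
time: 10.57
tcp_pos: [0.6156, 0.0245, 0.0423]
ee_rot: [3.141, -0.0, 1.549]
wrist_force: [0.5, -0.4, -1.2]
gripper_width: 0.0193
finger_force: 59.1
bed yaw [np.float32(88.95), np.float32(88.71), np.float32(88.83)] mid [0.61692035 0.13179944] w 0.08805244
blade yaw [np.float32(88.79), np.float32(88.96), np.float32(88.88)] mid [0.61655635 0.13239521] w 0.02989566
blade axis right of bed axis mm at grip+ 0.0 -0.29
blade axis right of bed axis mm at grip+ 0.08 -0.35
blade axis right of bed axis mm at grip+ 0.14 -0.4
red [0.6164798  0.10447991 0.02811875]
front y [0.62112146 0.08404334 0.02      ]
[0.61555082 0.02450746 0.04231875] [-0.57980612  0.11247124 -0.72065133] 10.6167
```

```bash
python3 -m creep '[{"fingers":-1,"dx":0,"dy":0.03,"dz":0.1,"yaw":0},{"fingers":-1,"dx":0,"dy":0,"dz":0,"yaw":0},{"fingers":-1,"dx":0,"dy":0,"dz":0,"yaw":0}]'
python3 -m creep '[{"fingers":-1,"dx":1,"dy":0,"dz":0,"yaw":0},{"fingers":-1,"dx":1,"dy":0,"dz":0,"yaw":0},{"fingers":-1,"dx":1,"dy":0,"dz":0,"yaw":0},{"fingers":-1,"dx":1,"dy":0,"dz":0,"yaw":0}]'
```

```text
time: 10.87
tcp_pos: [0.6158, 0.0244, 0.042]
ee_rot: [-3.141, 0.0, 1.55]
wrist_force: [-3.1, -1.0, 4.1]
gripper_width: 0.0195
finger_force: 59.9
time: 11.2
tcp_pos: [0.6178, 0.0648, 0.0422]
ee_rot: [3.139, 0.001, 1.549]
wrist_force: [-0.4, -4.6, 5.4]
gripper_width: 0.0191
finger_force: 59.9
```

```bash
python3 -m creep '[{"fingers":-1,"dx":0.8,"dy":0,"dz":0,"yaw":0},{"fingers":-1,"dx":0.8,"dy":0,"dz":0,"yaw":0},{"fingers":-1,"dx":0.8,"dy":0,"dz":0,"yaw":0},{"fingers":-1,"dx":0.8,"dy":0,"dz":0,"yaw":0},{"fingers":-1,"dx":0.8,"dy":0,"dz":0,"yaw":0},{"fingers":-1,"dx":0.5,"dy":0,"dz":0,"yaw":0},{"fingers":-1,"dx":0,"dy":0,"dz":0,"yaw":0},{"fingers":-1,"dx":0,"dy":0,"dz":0,"yaw":0}]'
python3 - <<'E'
from h import *
s=snap('wrist','pics/w3.png'); print(s['world_from_camera'])
E
```

```text
time: 11.87
tcp_pos: [0.6185, 0.1114, 0.0422]
ee_rot: [3.139, -0.001, 1.551]
wrist_force: [0.1, 0.1, 5.7]
gripper_width: 0.0192
finger_force: 60.0
[[ 0.99981702 -0.01857736 -0.0045612   0.61892131]
 [-0.01905088 -0.94546506 -0.32516594  0.19717168]
 [ 0.00172827  0.32519334 -0.94564597  0.18466096]
 [ 0.          0.          0.          1.        ]]
```

View pics/w3.png

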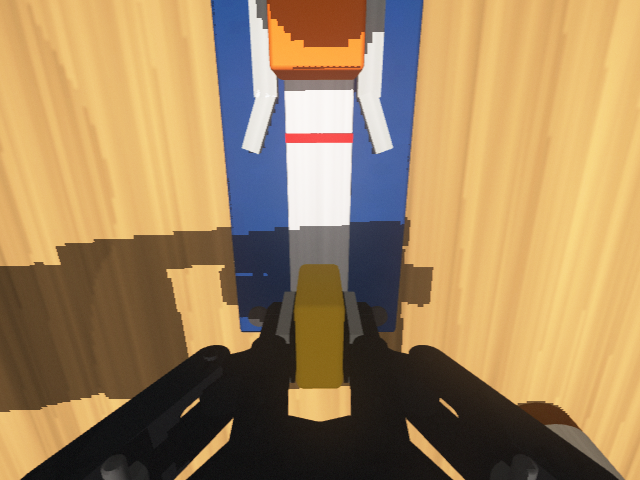

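Wrist view: the blade is between the lead-ins (255,125) and (378,125). The red line is at (319,138), and the foot's front face bottom edge is at about v=79 and its top edge at about v=70.

```bash
cat > m2.py <<'E'
from h import *
s=snap('wrist'); f=s['frame'].astype(int); P=pts(s)
print(robot.read_state()['tcp_pos'])
c=f[:,300:340].mean(1); hsv=cv2.cvtColor(c.astype(np.uint8)[:,None],cv2.COLOR_RGB2HSV)[:,0]
for v in list(range(60,96)): print(v,c[v].round().astype(int),(np.median(P[v,300:340],0)*1000).round(1))
h=cv2.cvtColor(s['frame'],cv2.COLOR_RGB2HSV)
v,u=np.nonzero(((h[...,0]<5)|(h[...,0]>174))&(h[...,1]>150)&(h[...,2]>150)&(np.arange(480)[:,None]>85)&(np.arange(480)[:,None]<250)&(abs(np.arange(640)-320)<50)); print('red',v.mean(),v.min(),v.max(),ray(s,u.mean(),v.mean(),.028))
E
python3 m2.py
```

```text
[0.61855807 0.11142617 0.04218732]
60 [254 174  70] [619.6 216.1  67.6]
61 [254 174  70] [619.6 215.9  67.5]
62 [254 174  71] [619.6 215.6  67.3]
63 [254 174  71] [619.6 215.3  67.3]
64 [254 176  72] [619.6 215.   67.4]
65 [253 164  67] [619.6 214.8  67.3]
66 [224 123  54] [619.6 214.5  67.2]
67 [148  73  41] [619.6 214.2  67. ]
68 [182  91  45] [619.6 213.9  67.2]
69 [202  96  46] [619.6 213.7  66.8]
70 [142  71  42] [619.6 213.5  65.9]
71 [131  67  42] [619.6 213.4  64.6]
72 [131  67  42] [619.6 213.4  62.3]
73 [131  68  43] [619.6 213.5  59.8]
74 [131  68  43] [619.6 213.4  57.6]
75 [131  69  44] [619.6 213.5  54.9]
76 [132  69  45] [619.6 213.4  52.6]
77 [132  70  45] [619.6 213.4  49.8]
78 [131  70  45] [619.6 213.4  46.9]
79 [132  71  46] [619.7 213.5  44.2]
80 [145 129 125] [619.7 214.9  28.2]
81 [145 130 126] [619.7 214.6  27.8]
82 [145 130 126] [619.7 214.2  27.8]
83 [145 130 126] [619.7 213.8  27.8]
84 [145 131 127] [619.7 213.4  27.8]
85 [144 130 126] [619.7 213.   27.9]
86 [145 131 126] [619.7 212.6  28. ]
87 [145 131 127] [619.7 212.2  27.6]
88 [145 131 127] [619.7 211.9  27.5]
89 [145 131 127] [619.7 211.5  27.9]
90 [233 228 226] [619.7 211.   27.7]
91 [250 247 245] [619.7 210.7  27.8]
92 [250 247 245] [619.6 210.2  28. ]
93 [250 247 245] [619.6 209.9  27.8]
94 [250 247 245] [619.2 209.5  27.8]
95 [250 247 245] [619.6 209.1  27.6]
red 137.75352112676057 134 142 [0.61865614 0.191467   0.028     ]
```

```bash
python3 -m creep '[{"fingers":-1,"dx":0.6,"dy":0,"dz":0,"yaw":0},{"fingers":-1,"dx":0.6,"dy":0,"dz":0,"yaw":0},{"fingers":-1,"dx":0.5,"dy":0,"dz":0,"yaw":0},{"fingers":-1,"dx":0.3,"dy":0,"dz":0,"yaw":0},{"fingers":-1,"dx":0.2,"dy":0,"dz":0,"yaw":0},{"fingers":-1,"dx":0,"dy":0,"dz":0,"yaw":0},{"fingers":-1,"dx":0,"dy":0,"dz":0,"yaw":0},{"fingers":-1,"dx":0,"dy":0,"dz":0,"yaw":0}]'
python3 -m creep '[{"fingers":0.2,"dx":0,"dy":0,"dz":0,"yaw":0},{"fingers":0.2,"dx":0,"dy":0,"dz":0,"yaw":0},{"fingers":0.2,"dx":0,"dy":0,"dz":0,"yaw":0},{"fingers":0.2,"dx":0,"dy":0,"dz":0,"yaw":0},{"fingers":0.2,"dx":0,"dy":0,"dz":0,"yaw":0},{"fingers":0.2,"dx":0,"dy":0,"dz":0,"yaw":0}]'
```

```text
time: 12.63
tcp_pos: [0.619, 0.1325, 0.0422]
ee_rot: [3.139, -0.0, 1.55]
wrist_force: [0.4, -2.5, 5.4]
gripper_width: 0.019
finger_force: 60.1
time: 13.13
tcp_pos: [0.6178, 0.1317, 0.0409]
ee_rot: [-3.141, -0.0, 1.549]
wrist_force: [-0.5, -0.3, 0.4]
gripper_width: 0.0514
finger_force: 0.0
```

```bash
python3 -m creep '[{"fingers":0.2,"dx":0,"dy":0,"dz":-1.5,"yaw":0},{"fingers":0.2,"dx":0,"dy":0,"dz":-2,"yaw":0},{"fingers":0.2,"dx":-1,"dy":0,"dz":-2,"yaw":0},{"fingers":0.2,"dx":-2,"dy":0,"dz":-1,"yaw":0},{"fingers":0.2,"dx":-2,"dy":0,"dz":0,"yaw":0},{"fingers":0.2,"dx":-1,"dy":0,"dz":0,"yaw":0},{"fingers":0.2,"dx":0,"dy":0,"dz":0,"yaw":0},{"fingers":0.2,"dx":0,"dy":0,"dz":0,"yaw":0},{"fingers":0.2,"dx":0,"dy":0,"dz":0,"yaw":0}]'
cat > m3.py <<'E'
from h import *
import sys
s=snap('wrist',sys.argv[1]); P=pts(s); h=cv2.cvtColor(s['frame'],cv2.COLOR_RGB2HSV)
H,S,V=[h[...,i].astype(int) for i in range(3)]
T=np.array(s['world_from_camera']);print('cam',T[:3,3],robot.read_state()['tcp_pos'])
face=(H>4)&(H<20)&(S>120)&(P[...,2]>.034)&(P[...,2]<.064)&(abs(P[...,0]-.619)<.012)&(P[...,1]>.19)&(P[...,1]<.225)
if face.any(): print('face y med',np.median(P[face][:,1]),'z range',P[face][:,2].min(),P[face][:,2].max(),face.sum())
r=((H<5)|(H>174))&(S>150)&(V>60)&(P[...,2]<.034)&(P[...,2]>.022)&(abs(P[...,0]-.619)<.013)&(P[...,1]>.15)&(P[...,1]<.24)
v,u=np.nonzero(r); 
if len(v): print('red n',len(v),'v',v.min(),v.max(),'u',u.min(),u.max(),'y near/far',ray(s,u.mean(),v.max()+.5,.028)[1],ray(s,u.mean(),v.min()-.5,.028)[1],'mean',ray(s,u.mean(),v.mean(),.028))
y=(H>18)&(H<35)&(S>180)&(P[...,2]>.065)&(P[...,2]<.085)&(abs(P[...,0]-.619)<.03)
if y.any(): print('grip',P[y].min(0),P[y].max(0))
E
python3 m3.py pics/w4.png
```

```text
time: 13.88
tcp_pos: [0.6162, 0.0722, 0.1054]
ee_rot: [-3.14, -0.001, 1.549]
wrist_force: [0.9, 0.6, 0.1]
gripper_width: 0.0512
finger_force: 0.0
cam [0.61724255 0.15797776 0.24784392] [0.61627895 0.07237488 0.10546246]
face y med 0.2134619589822033 z range 0.04327046394994438 0.06264281665378868 579
red n 356 v 19 26 u 298 344 y near/far 0.21044136715405995 0.21436487523965964 mean [0.61900763 0.21241798 0.028     ]
grip [0.6077735  0.11313664 0.06881394] [0.62733234 0.15194585 0.07531774]
```

View pics/w4.png

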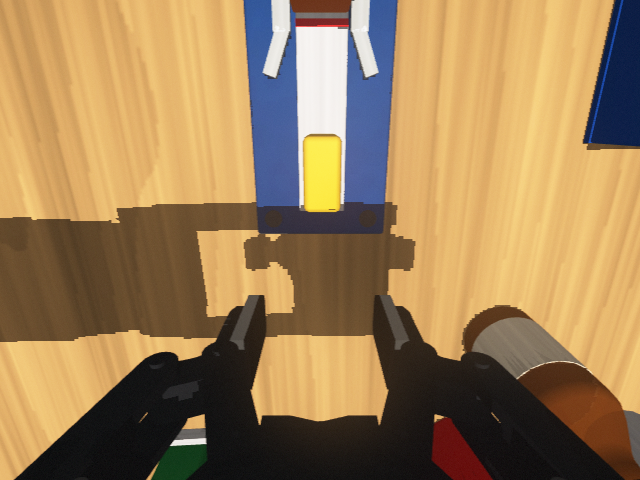

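Wrist view: the gauge lies flat in the guide, with its red line at (320,22) just ahead of the foot's face. It is about 1 mm short (0.2124 against 0.2134), so I'll regrasp and nudge it.

```bash
python3 -m creep '[{"fingers":0.2,"dx":2,"dy":0.1,"dz":0,"yaw":0},{"fingers":0.2,"dx":2,"dy":0,"dz":0,"yaw":0},{"fingers":0.2,"dx":2,"dy":0,"dz":0,"yaw":0},{"fingers":0.2,"dx":0,"dy":0,"dz":2,"yaw":0},{"fingers":0.2,"dx":0,"dy":0,"dz":2,"yaw":0},{"fingers":0.2,"dx":0,"dy":0,"dz":2,"yaw":0},{"fingers":0.2,"dx":0,"dy":0,"dz":0.4,"yaw":0},{"fingers":0.2,"dx":0,"dy":0,"dz":0,"yaw":0}]'
python3 -m creep '[{"fingers":-1,"dx":0,"dy":0,"dz":0,"yaw":0},{"fingers":-1,"dx":0,"dy":0,"dz":0,"yaw":0},{"fingers":-1,"dx":0,"dy":0,"dz":0,"yaw":0},{"fingers":-1,"dx":0,"dy":0,"dz":0,"yaw":0},{"fingers":-1,"dx":0,"dy":0,"dz":0,"yaw":0},{"fingers":-1,"dx":0,"dy":0,"dz":0,"yaw":0}]' 30
```

```text
time: 14.6
tcp_pos: [0.6168, 0.1322, 0.0397]
ee_rot: [-3.136, 0.0, 1.55]
wrist_force: [0.6, 0.4, -0.9]
gripper_width: 0.0511
finger_force: 0.0
time: 15.1
tcp_pos: [0.6205, 0.1316, 0.0441]
ee_rot: [3.139, -0.001, 1.549]
wrist_force: [-0.5, -0.3, 6.6]
gripper_width: 0.0196
finger_force: 32.4
```

```bash
python3 -m creep '[{"fingers":-1,"dx":0.12,"dy":0,"dz":0,"yaw":0},{"fingers":-1,"dx":0,"dy":0,"dz":0,"yaw":0},{"fingers":-1,"dx":0,"dy":0,"dz":0,"yaw":0},{"fingers":-1,"dx":0,"dy":0,"dz":0,"yaw":0},{"fingers":0.2,"dx":0,"dy":0,"dz":0,"yaw":0},{"fingers":0.2,"dx":0,"dy":0,"dz":0,"yaw":0},{"fingers":0.2,"dx":0,"dy":0,"dz":0,"yaw":0},{"fingers":0.2,"dx":0,"dy":0,"dz":0,"yaw":0},{"fingers":0.2,"dx":0,"dy":0,"dz":0,"yaw":0},{"fingers":0.2,"dx":0,"dy":0,"dz":0,"yaw":0}]'
python3 -m creep '[{"fingers":0.2,"dx":0,"dy":0,"dz":-1.5,"yaw":0},{"fingers":0.2,"dx":0,"dy":0,"dz":-2,"yaw":0},{"fingers":0.2,"dx":-1,"dy":0,"dz":-2,"yaw":0},{"fingers":0.2,"dx":-2,"dy":0,"dz":-1,"yaw":0},{"fingers":0.2,"dx":-2,"dy":0,"dz":0,"yaw":0},{"fingers":0.2,"dx":-1,"dy":0,"dz":0,"yaw":0},{"fingers":0.2,"dx":0,"dy":0,"dz":0,"yaw":0},{"fingers":0.2,"dx":0,"dy":0,"dz":0,"yaw":0},{"fingers":0.2,"dx":0,"dy":0,"dz":0,"yaw":0}]'
python3 m3.py pics/w5.png
```

```text
time: 15.93
tcp_pos: [0.6189, 0.1327, 0.0419]
ee_rot: [-3.141, 0.0, 1.549]
wrist_force: [0.5, 0.5, -0.5]
gripper_width: 0.051
finger_force: 0.0
time: 16.68
tcp_pos: [0.6172, 0.0734, 0.1064]
ee_rot: [-3.14, -0.001, 1.549]
wrist_force: [-0.4, 0.5, 0.8]
gripper_width: 0.0512
finger_force: 0.0
cam [0.61825797 0.15918799 0.24882044] [0.61729149 0.07359308 0.1064501 ]
face y med 0.2134727010586222 z range 0.042227331927601836 0.06399385705237748 671
red n 342 v 21 29 u 297 342 y near/far 0.21041266582655405 0.2148647068231718 mean [0.6186779  0.21252271 0.028     ]
grip [0.60975416 0.11282227 0.0694454 ] [0.62891846 0.15213514 0.07469901]
```

```bash
python3 -m creep '[{"fingers":0.2,"dx":2,"dy":0.1,"dz":0,"yaw":0},{"fingers":0.2,"dx":2,"dy":0,"dz":0,"yaw":0},{"fingers":0.2,"dx":2,"dy":0,"dz":0,"yaw":0},{"fingers":0.2,"dx":0,"dy":0,"dz":2,"yaw":0},{"fingers":0.2,"dx":0,"dy":0,"dz":2,"yaw":0},{"fingers":0.2,"dx":0,"dy":0,"dz":2,"yaw":0},{"fingers":0.2,"dx":0,"dy":0,"dz":0.4,"yaw":0},{"fingers":0.2,"dx":0,"dy":0,"dz":0,"yaw":0},{"fingers":0.2,"dx":0,"dy":0,"dz":0,"yaw":0}]'
python3 -m creep '[{"fingers":-1,"dx":0,"dy":0,"dz":0,"yaw":0},{"fingers":-1,"dx":0,"dy":0,"dz":0,"yaw":0},{"fingers":-1,"dx":0,"dy":0,"dz":0,"yaw":0},{"fingers":-1,"dx":0,"dy":0,"dz":0,"yaw":0},{"fingers":-1,"dx":0,"dy":0,"dz":0,"yaw":0},{"fingers":-1,"dx":0.2,"dy":0,"dz":0,"yaw":0},{"fingers":-1,"dx":0,"dy":0,"dz":0,"yaw":0},{"fingers":-1,"dx":0,"dy":0,"dz":0,"yaw":0},{"fingers":-1,"dx":0,"dy":0,"dz":0,"yaw":0},{"fingers":-1,"dx":0,"dy":0,"dz":0,"yaw":0}]' 30
python3 m3.py pics/w6.png
```

```text
time: 17.48
tcp_pos: [0.6202, 0.1332, 0.0434]
ee_rot: [-3.141, -0.0, 1.55]
wrist_force: [0.4, 1.4, 0.4]
gripper_width: 0.0512
finger_force: 0.0
time: 18.32
tcp_pos: [0.6213, 0.1333, 0.0449]
ee_rot: [3.14, 0.002, 1.549]
wrist_force: [-1.4, -3.1, 5.9]
gripper_width: 0.0195
finger_force: 33.1
cam [0.62177659 0.21944153 0.18715798] [0.62128359 0.13325286 0.04494926]
red n 18 v 142 142 u 286 336 y near/far 0.21123883942627977 0.2116774868234206 mean [0.61293873 0.21145827 0.028     ]
grip [0.61012273 0.11362121 0.06500683] [0.63033228 0.1540014  0.0746034 ]
```

```bash
python3 -m creep '[{"fingers":0.2,"dx":0,"dy":0,"dz":0,"yaw":0},{"fingers":0.2,"dx":0,"dy":0,"dz":0,"yaw":0},{"fingers":0.2,"dx":0,"dy":0,"dz":0,"yaw":0},{"fingers":0.2,"dx":0,"dy":0,"dz":0,"yaw":0},{"fingers":0.2,"dx":0,"dy":0,"dz":0,"yaw":0},{"fingers":0.2,"dx":0,"dy":0,"dz":0,"yaw":0}]'
python3 -m creep '[{"fingers":0.2,"dx":0,"dy":0,"dz":-1.5,"yaw":0},{"fingers":0.2,"dx":0,"dy":0,"dz":-2,"yaw":0},{"fingers":0.2,"dx":-1,"dy":0,"dz":-2,"yaw":0},{"fingers":0.2,"dx":-2,"dy":0,"dz":-1,"yaw":0},{"fingers":0.2,"dx":-2,"dy":0,"dz":0,"yaw":0},{"fingers":0.2,"dx":-1,"dy":0,"dz":0,"yaw":0},{"fingers":0.2,"dx":0,"dy":0,"dz":0,"yaw":0},{"fingers":0.2,"dx":0,"dy":0,"dz":0,"yaw":0},{"fingers":0.2,"dx":0,"dy":0,"dz":0,"yaw":0}]'
python3 m3.py pics/w7.png
```

```text
time: 18.87
tcp_pos: [0.62, 0.1347, 0.043]
ee_rot: [-3.141, -0.0, 1.549]
wrist_force: [-0.8, 0.6, 0.3]
gripper_width: 0.0512
finger_force: 0.0
time: 19.62
tcp_pos: [0.6183, 0.0754, 0.1074]
ee_rot: [-3.14, -0.001, 1.549]
wrist_force: [0.5, 0.0, 0.1]
gripper_width: 0.0511
finger_force: 0.0
cam [0.61930414 0.16117251 0.24982104] [0.61833772 0.0755601  0.10742031]
face y med 0.21347216469866176 z range 0.042224365021200944 0.06393017736080556 628
red n 356 v 25 32 u 296 340 y near/far 0.21113191215339658 0.21513071090854663 mean [0.61931124 0.21313245 0.028     ]
grip [0.61023297 0.11349256 0.06963945] [0.62950832 0.15261805 0.07467956]
```

Red line is within 0.3 mm of the edge. Now I'll press the knob at about (0.620, 0.243), top z about 0.149, with the fingers shut.

```bash
python3 -m creep '[{"fingers":-1,"dx":0,"dy":0,"dz":-3,"yaw":0},{"fingers":-1,"dx":0,"dy":0,"dz":-3,"yaw":0},{"fingers":-1,"dx":0,"dy":0,"dz":-2,"yaw":0},{"fingers":-1,"dx":2.8,"dy":-0.05,"dz":0,"yaw":0},{"fingers":-1,"dx":2.8,"dy":-0.05,"dz":0,"yaw":0},{"fingers":-1,"dx":2.8,"dy":-0.05,"dz":0,"yaw":0},{"fingers":-1,"dx":2.8,"dy":-0.05,"dz":0,"yaw":0},{"fingers":-1,"dx":2.8,"dy":0,"dz":0,"yaw":0},{"fingers":-1,"dx":2.8,"dy":0,"dz":0,"yaw":0},{"fingers":-1,"dx":0,"dy":0,"dz":0,"yaw":0},{"fingers":-1,"dx":0,"dy":0,"dz":0,"yaw":0},{"fingers":-1,"dx":0,"dy":0,"dz":0,"yaw":0}]'
python3 -m creep '[{"fingers":-1,"dx":0,"dy":0,"dz":1.5,"yaw":0},{"fingers":-1,"dx":0,"dy":0,"dz":1,"yaw":0},{"fingers":-1,"dx":0,"dy":0,"dz":0.5,"yaw":0},{"fingers":-1,"dx":0,"dy":0,"dz":0,"yaw":0},{"fingers":-1,"dx":0,"dy":0,"dz":0,"yaw":0}]'
```

```text
time: 20.67
tcp_pos: [0.62, 0.2431, 0.1876]
ee_rot: [-3.141, 0.001, 1.551]
wrist_force: [0.8, -0.8, -0.1]
gripper_width: -0.0001
finger_force: 0.0
time: 21.08
tcp_pos: [0.6202, 0.2418, 0.1576]
ee_rot: [-3.14, 0.0, 1.548]
wrist_force: [-0.4, 0.4, 0.4]
gripper_width: 0.0001
finger_force: 0.0
```

```bash
python3 -m creep '[{"fingers":-1,"dx":0,"dy":0,"dz":0.5,"yaw":0},{"fingers":-1,"dx":0,"dy":0,"dz":0.5,"yaw":0},{"fingers":-1,"dx":0,"dy":0,"dz":0.4,"yaw":0},{"fingers":-1,"dx":0,"dy":0,"dz":0.4,"yaw":0},{"fingers":-1,"dx":0,"dy":0,"dz":0.3,"yaw":0},{"fingers":-1,"dx":0,"dy":0,"dz":0,"yaw":0},{"fingers":-1,"dx":0,"dy":0,"dz":0,"yaw":0}]'
python3 -m creep '[{"fingers":-1,"dx":0,"dy":0,"dz":0.2,"yaw":0},{"fingers":-1,"dx":0,"dy":0,"dz":0,"yaw":0},{"fingers":-1,"dx":0,"dy":0,"dz":0,"yaw":0}]'
```

```text
time: 21.67
tcp_pos: [0.6209, 0.2426, 0.1372]
ee_rot: [3.141, -0.0, 1.549]
wrist_force: [1.3, -0.4, 2.2]
gripper_width: -0.0004
finger_force: 1.0
time: 21.92
tcp_pos: [0.6209, 0.2427, 0.1354]
ee_rot: [3.141, -0.0, 1.549]
wrist_force: [1.4, -0.4, 3.4]
gripper_width: 0.0004
finger_force: 1.4
```

Still below the bottoming force, so I'll continue in small steps until it rises clearly.

```bash
python3 -m creep '[{"fingers":-1,"dx":0,"dy":0,"dz":0.2,"yaw":0},{"fingers":-1,"dx":0,"dy":0,"dz":0,"yaw":0},{"fingers":-1,"dx":0,"dy":0,"dz":0,"yaw":0}]'
python3 -m creep '[{"fingers":-1,"dx":0,"dy":0,"dz":0.15,"yaw":0},{"fingers":-1,"dx":0,"dy":0,"dz":0,"yaw":0},{"fingers":-1,"dx":0,"dy":0,"dz":0,"yaw":0}]'
```

```text
time: 22.17
tcp_pos: [0.6209, 0.2427, 0.1341]
ee_rot: [3.141, -0.0, 1.549]
wrist_force: [0.4, -1.0, 6.0]
gripper_width: -0.0001
finger_force: 3.0
time: 22.42
tcp_pos: [0.621, 0.2426, 0.1341]
ee_rot: [3.14, -0.0, 1.549]
wrist_force: [-2.4, -1.3, 11.1]
gripper_width: -0.0002
finger_force: 5.6
```

```bash
python3 -m creep '[{"fingers":-1,"dx":0,"dy":0,"dz":0.2,"yaw":0},{"fingers":-1,"dx":0,"dy":0,"dz":0,"yaw":0},{"fingers":-1,"dx":0,"dy":0,"dz":0,"yaw":0},{"fingers":-1,"dx":0,"dy":0,"dz":0,"yaw":0}]'
python3 -m creep '[{"fingers":-1,"dx":0,"dy":0,"dz":-1,"yaw":0},{"fingers":-1,"dx":0,"dy":0,"dz":-2,"yaw":0},{"fingers":-1,"dx":0,"dy":0,"dz":-2,"yaw":0},{"fingers":-1,"dx":-2.8,"dy":0,"dz":0,"yaw":0},{"fingers":-1,"dx":-2.8,"dy":0,"dz":0,"yaw":0},{"fingers":-1,"dx":-2.8,"dy":0,"dz":0,"yaw":0},{"fingers":-1,"dx":-2.8,"dy":0,"dz":0,"yaw":0},{"fingers":-1,"dx":-2.8,"dy":0,"dz":0,"yaw":0},{"fingers":-1,"dx":-2.8,"dy":0,"dz":0,"yaw":0},{"fingers":-1,"dx":-1,"dy":0,"dz":1,"yaw":0},{"fingers":-1,"dx":0,"dy":0,"dz":0,"yaw":0},{"fingers":-1,"dx":0,"dy":0,"dz":0,"yaw":0}]'
sed -i 's/>.034)&(P\[...,2\]<.064)/>.029)\&(P[...,2]<.050)/' m3.py; python3 m3.py pics/w8.png
```

```text
time: 22.75
tcp_pos: [0.621, 0.2427, 0.134]
ee_rot: [3.14, -0.0, 1.55]
wrist_force: [-5.5, -2.7, 19.1]
gripper_width: -0.0003
finger_force: 9.0
time: 23.75
tcp_pos: [0.6152, 0.065, 0.1678]
ee_rot: [-3.137, -0.001, 1.548]
wrist_force: [-1.0, -0.4, 0.1]
gripper_width: -0.0001
finger_force: 0.0
cam [0.61673149 0.15073505 0.31025116] [0.61576951 0.06575211 0.16847166]
face y med 0.21348558024808761 z range 0.029526870737395794 0.04993824092629345 268
red n 140 v 34 37 u 305 339 y near/far 0.2112129554477418 0.2137880980992739 mean [0.61888558 0.21250271 0.028     ]
grip [0.61056136 0.11370903 0.06924162] [0.62906681 0.15226796 0.07485877]
```

View pics/w8.png

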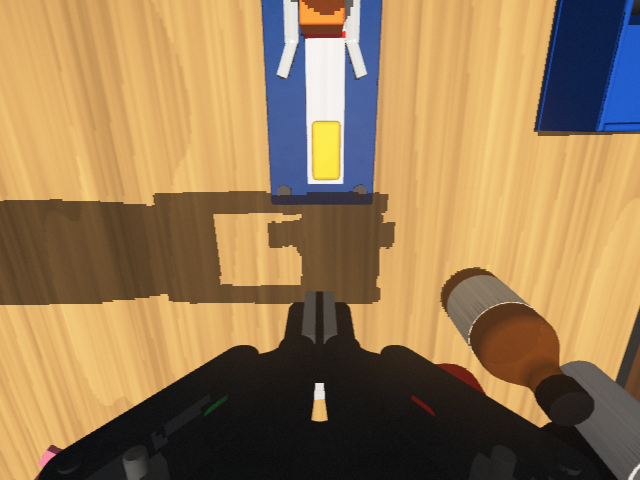

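Wrist view: the foot's face meets the blade at (322,37). Only the front half of the red line shows (near edge 0.2112, so centre about 0.2132 against the edge at 0.2135), and the gauge sits flat between the rails. The robot is clear, so I'm handing in.

```bash
python3 -c "
from plant import close_job; print(close_job())"
```

```text
the job is handed in; nothing more can be done
None
```

I handed the job in at about 24 s: the yellow gauge lies flat in the guide with its red line about 0.3 mm from the foot's front edge, the foot is pressed down onto the blade, and the arm touched nothing else on the bench.

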